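Unlatch the ware crate's gate and hold it wide

TASK

Open the gate of the plywood ware crate so that the vase can be slid out on its board: first squeeze together the two lugs of the bolt on the crate's fixed panel to draw it clear of the gate, then squeeze the two lugs of the spring catch on the gate itself and swing the gate out by them. Half open it stops at a sprung check; push on past that until the gate stands square to the crate's front or a little wider, and finish while still holding it there with the gripper, for its spring hinge pulls it shut. Leave the pots in the crate and the things on the table where they are.

Things in the scene. Friction and masses are not known exactly. Their poses are not given: they have to be found in the camera images.
- crate: Open-topped plywood crate, 400 wide (its y) x 280 deep (its x), rim 130 mm high; fixed. Origin: centre of its underside. Front = its -x side: seen from the robot a hinged gate on the left (+y), a fixed panel on the right, meeting 40 mm right of the middle, both 12 mm thick, front faces at x = -140 mm. Steel bolt on the panel, steel spring catch on the gate, their lugs 42 mm above the rim.
- gate: The plywood gate, 197 mm long, 112 mm high, bottom edge 18 mm above the table. Origin on the hinge axis at table height; with the gate shut its frame is parallel to the crate's; the gate runs along its own -y, front face at its x = +4 mm. 0.5 to 0.8 kg.
- gate_angle (a joint): Gate angle, rad: 0 shut, grows as it swings outwards (clockwise seen from above), stop at 1.75. The spring hinge always pulls it shut (0.10 N m shut, 0.28 N m at 1.57). A sprung check resists from about 0.55 to 0.75 rad and needs about 0.8 N m (some 6 N at the lugs) to pass; let go beyond it, the gate falls back and rests on the check near 0.9 rad.
- hinge_axis (a point): Point on the gate's upright hinge axis, at rim height (130 mm), at the front left corner of the crate.
- bolt_slide (a joint): Bolt on the fixed panel, travel in m: 0 shot into the staple on the gate, 0.018 fully drawn; it frees the gate beyond 0.009. Slides with about 4 N of friction and stays where it is left.
- bolt_fixed_lug (a point): Top centre of the bolt's fixed lug, an upright ribbed steel tab 10 mm thick along the gate line, 24 mm wide, 38 mm tall, top 172 mm above the table (its lower edge 4 mm over the rim), on a narrow neck fixed to the panel. The lug's middle lies 9 mm in front of the panel's face.
- bolt_moving_lug (a point): Top centre of the bolt's moving lug, same size and height, 38 mm nearer to the hinge than the fixed lug when the bolt is shot (48 mm over both lugs; 30 mm when fully squeezed together). Squeezing brings it towards the fixed lug, away from the hinge.
- catch_slide (a joint): Spring catch on the gate, travel in m: 0 sprung out into its keeper on the fixed panel, 0.016 fully squeezed; it frees the gate beyond 0.008. Spring 4 N at 0, 10.4 N at full squeeze; it springs back when let go.
- catch_fixed_lug (a point): Top centre of the catch's fixed lug on the gate, an upright steel tab of the same size and height (172 mm) as the bolt's, 120 mm from the hinge axis along the gate and 9 mm in front of the gate's face; it turns with the gate.
- catch_moving_lug (a point): Top centre of the catch's moving lug, 38 mm farther from the hinge than the catch's fixed lug when out (48 mm over both lugs; 32 mm when fully squeezed). Squeezing brings it towards the fixed lug and the hinge. It turns with the gate.
- bat: Round wooden board in the crate behind the gate, 176 mm across, 12 mm thick, on the crate's floor (21 mm above the table); origin centre of its underside.
- slab_vase: Square slab-built clay vase, 85 x 85 x 100 mm, standing on the board in the crate; origin centre of its underside.
- bowl: Clay bowl in the crate behind the fixed panel, 116 mm across, 62 mm high; origin centre of its underside.
- slip_cup: White cup on the table, 80 mm across, 85 mm high; origin centre of its underside.
- rib: Wooden potter's rib lying flat, 105 x 55 x 8 mm; origin centre of its underside.
- trim_tool: Brush lying on the table, 170 mm long.
- mould: Plaster mould block, 130 x 100 x 55 mm; origin centre of its underside.
Things that resemble listed ones, but are neither listed nor needed, are in the scene too. What is shaped like the slab_vase but blue is not meant.

How it is judged:
By the outcome, as a careful person would: the job done as asked, in the order asked, and still so for the second after the job is handed in, while the arm keeps its last pose, push and grip.
It also fails if it takes over 43 s, if anything falls off the work surface, if the arm or the gripper's body presses on something with over 40 N, if the wrist force passes 120 N, or if a joint passes its speed limit or range.

ROBOT

A 6-joint arm with a two-finger parallel gripper is mounted at the origin on the work surface. World frame = base frame: x ahead of the robot, y to its left, z up, the work surface at z = 0. Lengths are in m, angles in rad, forces in N, time in s.
With the tool pointing down it reaches from about 0.4 to 0.825 m from the base axis. Payload 7 kg.
Tool frame: the origin (TCP) lies on the centre line of the jaws, within the pads' length; the fingertips stand 11 mm ahead of it and the grasp point (between the pads) lies 8 mm behind it; z points along the fingers, y is the direction in which the jaws open and shut (so a half turn about z gives the same grasp; the last joint's range is limited). The gripper opens to 88 mm and grips with 3 to 60 N. Pads are 19 mm wide; open, the fingers measure 130 mm over their backs; the gripper's body (78 mm by 193 mm) begins 47 mm behind the grasp point.
Start: joints at [-1.057, 0.359, 0.012, 0, -1.224, -0.288], TCP at [0.151, -0.658, 0.238] pointing down, gripper open.
Joint ranges: [-3.07, 3.07], [-1.43, 2.12], [-1.02, 1.25], [-3.03, 1.67], [-3.05, -0], [-3.03, 3.03]. Speed limits (rad/s): [2.39, 2.39, 3.01, 3.14, 3.14, 3.14].

INTERFACE

Orientations are given as [roll, pitch, yaw] about the fixed x, y, z axes, in that order (R = Rz(yaw) Ry(pitch) Rx(roll)).
In Python, from station import * gives the robot as it stands.
- The arm moves only by the tool play_rows, never from a script. Its argument "targets" is a list of rows, each a list of 7 numbers: the turn, a rotation vector about the world's x, y, z in rad, then the shift along the world's x, y, z in m, then the opening, from 0 (shut) to 1 (fully open). A call has 1 to 12 rows; each row shifts and turns the pose as measured when the row begins; what a row does not reach is not made up. A row lasts 1/8 s, in which the tool goes at most 62.5 mm and 10.7 degrees, less where a joint would pass 70% of its speed; a pose out of reach is approached as far as the arm can. A call is refused whole if a number of a shift passes 0.0625 or a number of a turn 0.188, either way. A call with a gripper value outside its range is refused whole. The fingers move at their own pace and stop on an object; "grip_force" is the grip in N (left out, the last holds). Time passes only in rows, so rows that do not move let the fingers close. It gives the time, the measured TCP pose, the force and the opening at its end, in the units of the state.
- get_state(): the state, without advancing time (a new reading comes with each control period).
- grab_frame(name): name is "scene" or "side" or "wrist"; returns (picture, depth): 420x560x3 uint8, blue, green, red; 420x560 float32, m along the optical axis (not along the pixel's ray), 0 where there is no reading.
- camera_params(name): a dict with "camera_matrix" (3x3 intrinsics, pixels), "extrinsics" (4x4, takes a point from world to camera coordinates); the wrist camera has in their place "hand_eye" (4x4, takes a point from camera to tool coordinates, whose origin is the TCP and whose axes are the flange's). Camera axes: x right, y up, looking along -z (the intrinsics and any distortion apply to the point x, -y, -z); pixel columns grow to the right and rows downward; lengths in m; the calibration is good to about 2 mm. A picture is of the moment at which its call begins: read the wrist's pose just before it. camera_params takes no time and is no camera call.
- job_done(): hands the job in, once; it reports no verdict.
The state is a dict: "t": time; "q": joint angles; "qd": joint speeds; "joint_efforts": joint torques, N m; "eef_pos": TCP position; "ee_rot": TCP orientation; "force": force on the tool from outside, world axes, zero at the start; "moment": the same for the moment, N m; "width": finger opening in m.
Only numpy, scipy, OpenCV 4.12 (cv2) and the standard library are available. Lean on these libraries where they do the work, as an engineer would, in place of code of your own. Each camera call takes 0.05 s, during which the arm holds its last target.

## Working session

There is one attempt and no reset: what is moved stays moved. The work goes in short steps, Python scripts to look and compute and a tool call to move; the robot and the scene stay as the last step left them, time stands still between calls to the robot, and variables do not carry over. Pictures are saved under pics/ and viewed, and the job is handed in when it is done.

Besides the shell and the picture viewer there is one more tool, called after ">>>" in YAML: its name, and indented under it one key for each argument. play_rows: Moves the arm, as the interface text tells. Its arguments: {"type":"object","properties":{"targets":{"type":"array","items":{"type":"array","items":{"type":"number"}}},"grip_force":{"type":"number"}},"required":["targets"]}

```bash
ls; mkdir -p pics; python3 - <<'E'
from station import *
import cv2,numpy as np
s=get_state(); print(s)
for n in("scene","side"):
    im,d=grab_frame(n); cv2.imwrite(f"pics/{n}0.png",im); np.save(f"pics/{n}0.npy",d); cv2.imwrite(f"pics/{n}0.bmp",im)
    print(n,camera_params(n))
print(camera_params("wrist"))
E
```

```text
pics
{'t': 0.0, 'q': array([-1.05690237e+00,  3.59349536e-01,  1.10467145e-02, -3.60555046e-04,
       -1.22407590e+00, -2.88070002e-01]), 'qd': array([ 0.00083706,  0.00106258, -0.0007499 , -0.00085839, -0.00024891,
       -0.00022416]), 'joint_efforts': array([ 8.24567924e-04, -5.82715130e+01,  2.93059623e+01,  6.99720874e+00,
        6.83120350e-03, -2.33952396e-04]), 'eef_pos': array([ 0.15099122, -0.65740987,  0.23663965]), 'ee_rot': array([ 3.13997916e+00, -1.24628824e-04, -2.91589139e+00]), 'force': array([0.36554156, 0.00294949, 0.72365929]), 'moment': array([ 0.05055672, -0.03905144, -0.00768893]), 'width': 0.0876388660845061}
scene {'camera_matrix': array([[386.46819646,   0.        , 281.83042187],
       [  0.        , 386.46819646, 209.28723584],
       [  0.        ,   0.        ,   1.        ]]), 'extrinsics': array([[-0.15494417,  0.98787231,  0.0100299 ,  0.09166929],
       [-0.84413909, -0.13766092,  0.51814927,  0.42731391],
       [ 0.51324605,  0.07181758,  0.85523139, -1.31212224],
       [ 0.        ,  0.        ,  0.        ,  1.        ]])}
side {'camera_mat
[... 247 characters left out ...]
09812326, -0.47749943,  0.8731358 , -0.19450529],
       [-0.21016597,  0.84763883,  0.48717419, -1.22394305],
       [ 0.        ,  0.        ,  0.        ,  1.        ]])}
{'camera_matrix': array([[306.570656  ,   0.        , 278.69956915],
       [  0.        , 306.570656  , 210.00023043],
       [  0.        ,   0.        ,   1.        ]]), 'hand_eye': array([[ 2.73467980e-05,  9.66199858e-01,  2.57794168e-01,
         6.97654455e-02],
       [ 9.99999975e-01,  3.09445693e-05, -2.22058692e-04,
        -8.18266083e-04],
       [-2.22530407e-04,  2.57794167e-01, -9.66199833e-01,
        -1.47221572e-01],
       [ 0.00000000e+00,  0.00000000e+00,  0.00000000e+00,
         1.00000000e+00]])}
```

View pics/scene0.png

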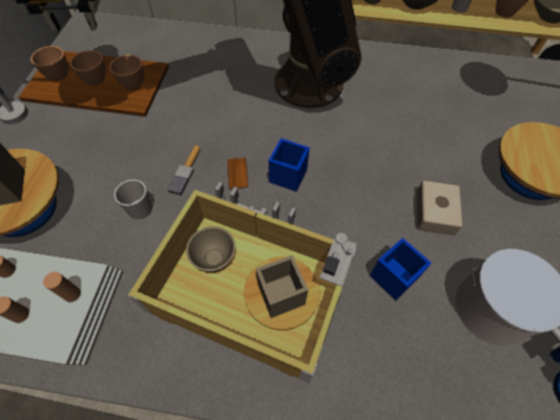

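View pics/side0.png

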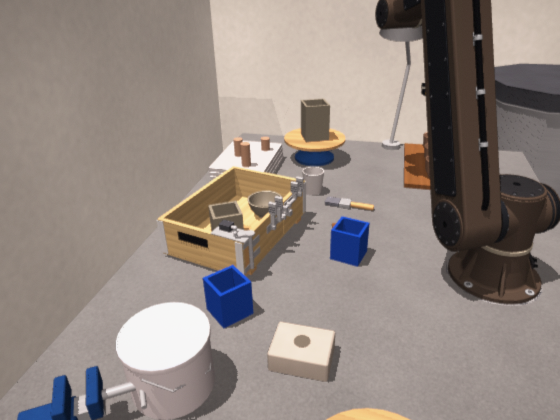

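```bash
cat > h.py <<'E'
import numpy as np,cv2
from station import *
def unproj(n,u,v,d,P=None):
    c=camera_params(n);K=c["camera_matrix"]
    p=np.array([(u-K[0,2])/K[0,0]*d,-(v-K[1,2])/K[1,1]*d,-d])
    if P is None:
        E=c["extrinsics"];return E[:3,:3].T@(p-E[:3,3])
    H=c["hand_eye"];from scipy.spatial.transform import Rotation as R
    t=H[:3,:3]@p+H[:3,3]
    return R.from_euler("xyz",P["ee_rot"]).as_matrix()@t+P["eef_pos"]
def ray(n,u,v,z,P=None):
    a=unproj(n,u,v,.1,P);b=unproj(n,u,v,1.,P);return a+(b-a)*(z-a[2])/(b[2]-a[2])
E
python3 - <<'E'
import cv2
a=cv2.imread("pics/scene0.bmp")[165:265,190:360];cv2.imwrite("pics/sc_crop.png",cv2.resize(a,None,fx=4.6,fy=4.6,interpolation=2))
a=cv2.imread("pics/side0.bmp")[170:270,200:320];cv2.imwrite("pics/sd_crop.png",cv2.resize(a,None,fx=5.5,fy=5.5,interpolation=2))
E
```

```text
(no output)
```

View pics/sc_crop.png

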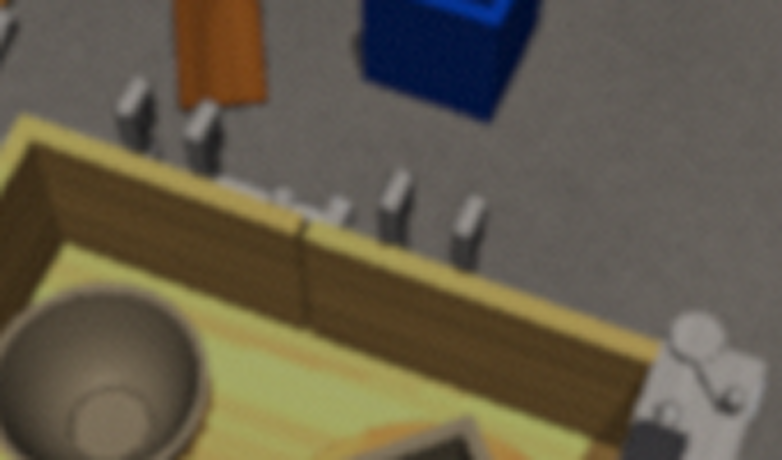

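View pics/sd_crop.png

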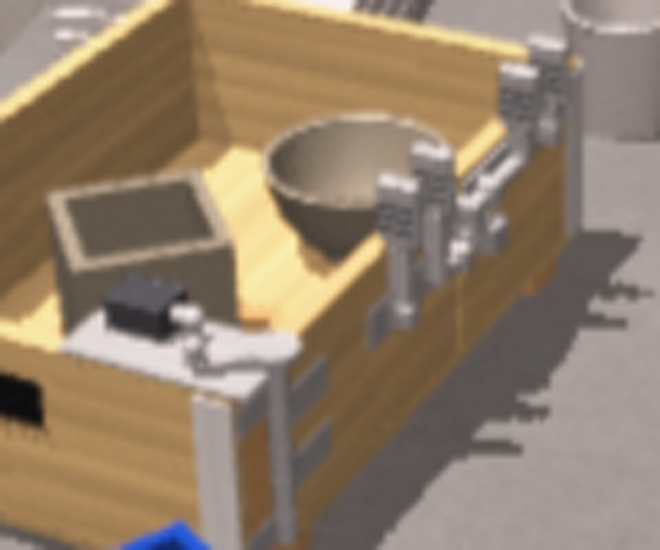

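```bash
python3 - <<'E'
from h import *
sc=dict(bf=(138,92),bm=(206,116),cm=(400,187),cf=(472,213),hin=(698,335),rimgap=(303,226))
sd=dict(bf=(547,43),bm=(519,73),cm=(432,150),cf=(397,183),hin=(275,347))
for k in sc:
    z=.172 if k not in("hin","rimgap") else .135
    print(k,ray("scene",190+sc[k][0]/4.6,165+sc[k][1]/4.6,z).round(4), ray("side",200+sd[k][0]/5.5,170+sd[k][1]/5.5,z).round(4) if k in sd else '')
a=ray("scene",190+138/4.6,165+92/4.6,.172);b=ray("scene",190+472/4.6,165+213/4.6,.172)
print(np.arctan2(*(b-a)[[1,0]]),np.linalg.norm(b-a))
# other things
for n,u,v,z in(("scene",289,145,.1),("scene",290,180,0.0),("scene",237,172,.008),("scene",182,180,.01),("scene",132,195,.085)):print(n,u,v,ray(n,u,v,z).round(3))
E
```

```text
bf [ 0.5702 -0.1481  0.172 ] [ 0.5719 -0.1469  0.172 ]
bm [ 0.5788 -0.1117  0.172 ] [ 0.5793 -0.1068  0.172 ]
cm [ 0.604  -0.0107  0.172 ] [ 0.6046 -0.0103  0.172 ]
cf [0.6129 0.0255 0.172 ] [0.6134 0.0275 0.172 ]
hin [0.6411 0.1409 0.135 ] [0.6476 0.1324 0.135 ]
rimgap [ 0.6118 -0.0585  0.135 ] 
1.3298783192595893 0.17881916282491725
scene 289 145 [ 0.365 -0.017  0.1  ]
scene 290 180 [ 0.408 -0.005  0.   ]
scene 237 172 [ 0.411 -0.158  0.008]
scene 182 180 [ 0.464 -0.304  0.01 ]
scene 132 195 [ 0.578 -0.384  0.085]
```

>>> play_rows:
  targets:
    - [0, 0, 0.185, 0.03, 0.03, 0, 1]
    - [0, 0, 0.185, 0.03, 0.03, 0, 1]
    - [0, 0, 0.185, 0.03, 0.03, 0, 1]
    - [0, 0, 0.185, 0.03, 0.03, 0, 1]
    - [0, 0, 0.185, 0.03, 0.03, 0, 1]
    - [0, 0, 0.185, 0.03, 0.03, 0, 1]
    - [0, 0, 0.185, 0.03, 0.03, 0, 1]
    - [0, 0, 0.185, 0.03, 0.03, 0, 1]
    - [0, 0, 0.185, 0.03, 0.03, 0, 1]
    - [0, 0, 0.185, 0.03, 0.03, 0, 1]
    - [0, 0, 0.185, 0.03, 0.03, 0, 1]
    - [0, 0, 0.185, 0.03, 0.03, 0, 1]
  grip_force: 25

```text
t: 1.6
eef_pos: [0.5168, -0.2847, 0.2313]
ee_rot: [3.133, 0.003, -0.664]
force: [0.2, -1.0, 0.3]
width: 0.0873
```

>>> play_rows:
  targets:
    - [0, 0, 0.14, 0.019, 0.05, 0.001, 1]
    - [0, 0, 0.14, 0.019, 0.05, 0.001, 1]
    - [0, 0, 0.14, 0.0186, 0.047, 0.001, 1]
    - [0, 0, 0, 0, 0, 0, 1]

```text
t: 2.1
eef_pos: [0.5758, -0.1305, 0.2322]
ee_rot: [3.132, 0.006, -0.225]
force: [0.5, -0.4, 0.3]
width: 0.0876
```

```bash
python3 - <<'E'
from h import *
s=get_state();print(s["q"].round(3),s["eef_pos"],s["ee_rot"],s["force"])
im,d=grab_frame("wrist");np.save("pics/w1.npy",d);cv2.imwrite("pics/w1.png",im);import pickle;pickle.dump(s,open("pics/w1.pkl","wb"))
E
```

```text
[ 0.112  0.228 -0.187  0.007 -1.165  1.23 ] [ 0.57579956 -0.1305154   0.2322225 ] [ 3.13222151  0.00626501 -0.22498303] [ 0.4941378  -0.42540836  0.34453676]
```

View pics/w1.png

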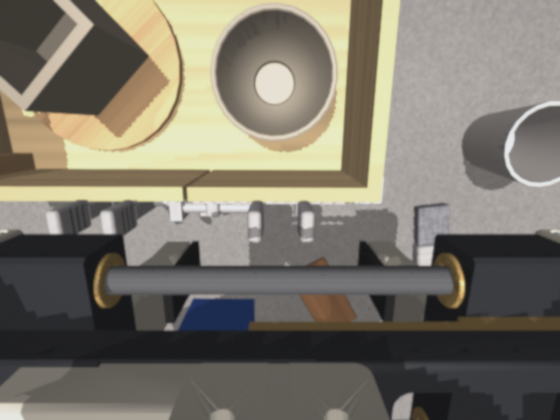

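```bash
python3 - <<'E'
import cv2
a=cv2.imread("pics/w1.png")[190:260,30:330];cv2.imwrite("pics/w1c.png",cv2.resize(a,None,fx=2.6,fy=2.6*2,interpolation=2))
import numpy as np
d=np.load("pics/w1.npy");print(d[200:246:4,[55,60,65,70,112,118,124,130,255,307]].round(3))
E
```

```text
[[0.253 0.254 0.254 0.254 0.255 0.254 0.246 0.245 0.256 0.256]
 [0.388 0.389 0.232 0.231 0.287 0.233 0.235 0.242 0.236 0.237]
 [0.221 0.221 0.224 0.228 0.222 0.224 0.233 0.241 0.225 0.226]
 [0.214 0.217 0.222 0.227 0.217 0.223 0.232 0.24  0.216 0.217]
 [0.214 0.217 0.223 0.228 0.216 0.222 0.232 0.242 0.215 0.215]
 [0.216 0.217 0.222 0.227 0.216 0.223 0.232 0.24  0.217 0.217]
 [0.215 0.218 0.223 0.228 0.217 0.223 0.231 0.243 0.217 0.218]
 [0.216 0.218 0.222 0.229 0.218 0.222 0.232 0.241 0.218 0.219]
 [0.217 0.217 0.221 0.227 0.219 0.222 0.231 0.399 0.22  0.22 ]
 [0.091 0.091 0.091 0.09  0.091 0.091 0.4   0.399 0.219 0.22 ]
 [0.086 0.088 0.087 0.087 0.087 0.09  0.401 0.402 0.221 0.22 ]
 [0.085 0.085 0.085 0.085 0.087 0.092 0.404 0.402 0.406 0.405]]
```

View pics/w1c.png

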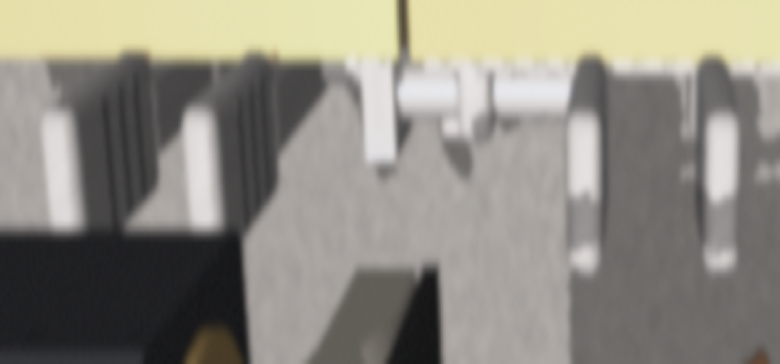

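```bash
python3 - <<'E'
from h import *;import pickle
s=pickle.load(open("pics/w1.pkl","rb"))
for k,u,v in(("bf",307.2,226),("bm",255,226),("cm",107.5,0),("cf",54,0),("rimL",30,201),("rimR",330,201),("bf top",307.2,210),("bf bot",307.2,242)):
    v=v or 224
    print(k,ray("wrist",u,v,.13 if 'rim' in k else .172,s).round(4))
E
```

```text
bf [ 0.5724 -0.1521  0.172 ]
bm [ 0.5808 -0.1159  0.172 ]
cm [ 0.6057 -0.0151  0.172 ]
cf [0.6142 0.0214 0.172 ]
rimL [0.6312 0.0664 0.13  ]
rimR [ 0.5751 -0.1763  0.13  ]
bf top [ 0.584  -0.1544  0.172 ]
bf bot [ 0.5605 -0.1497  0.172 ]
```

>>> play_rows:
  targets:
    - [0.009, -0.006, -0.01, -0.0016, -0.009, 0, 1]
    - [0, 0, 0, 0, 0, -0.025, 1]
    - [0, 0, 0, 0, 0, -0.02, 1]
    - [0, 0, 0, 0, 0, 0, 1]

```text
t: 2.65
eef_pos: [0.5714, -0.1462, 0.1862]
ee_rot: [-3.14, 0.003, -0.247]
force: [-0.2, 0.0, -0.4]
width: 0.088
```

```bash
python3 - <<'E'
from h import *
s=get_state();print(s["eef_pos"],s["ee_rot"],s["force"])
im,d=grab_frame("wrist");cv2.imwrite("pics/w2.png",im)
im,d=grab_frame("side");cv2.imwrite("pics/s2.png",cv2.resize(im[140:260,200:360],None,fx=5,fy=5,interpolation=2))
E
```

```text
[ 0.57141745 -0.14616923  0.18620193] [-3.13961390e+00  2.67072190e-03 -2.46977022e-01] [-0.21946771  0.04230687 -0.44182158]
```

View pics/w2.png

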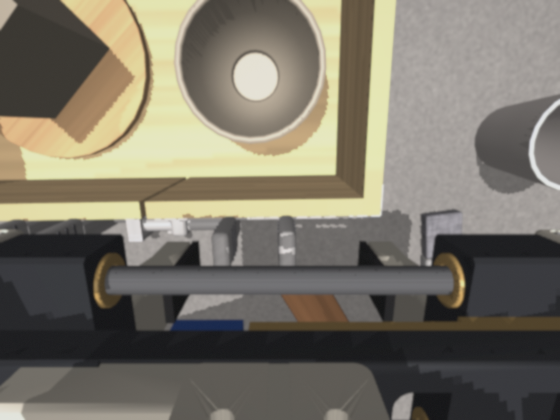

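View pics/s2.png

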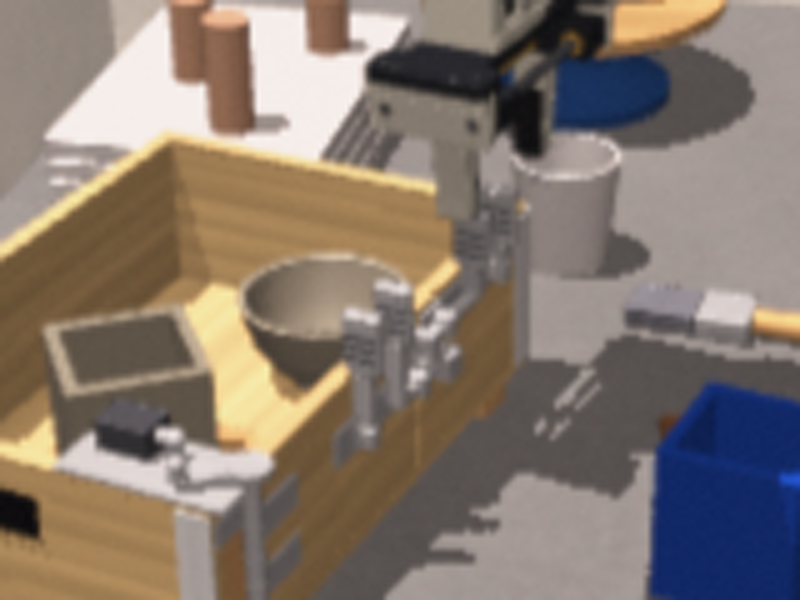

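>>> play_rows:
  targets:
    - [0, 0, 0.005, 0.002, 0.006, 0, 1]
    - [0, 0, 0, 0, 0, 0, 1]

```text
t: 3.0
eef_pos: [0.5755, -0.1403, 0.1898]
ee_rot: [-3.139, -0.003, -0.242]
force: [0.5, -0.4, 0.6]
width: 0.088
```

```bash
python3 - <<'E'
from h import *
s=get_state();print(s["eef_pos"],s["ee_rot"],s["force"])
im,d=grab_frame("wrist");cv2.imwrite("pics/w3.png",cv2.resize(im[200:270,140:420],None,fx=2.8,fy=5,interpolation=2))
print(d[225:260:5,[205,210,215,220,225,270,280,285,290]].round(3))
for i in range(3): s=get_state();print(s["eef_pos"])
E
```

```text
[ 0.57550213 -0.14033027  0.18983171] [-3.13863233e+00 -2.92893490e-03 -2.41913892e-01] [ 0.46349299 -0.38730636  0.64591435]
[[0.229 0.228 0.229 0.228 0.229 0.353 0.353 0.353 0.197]
 [0.233 0.23  0.23  0.231 0.232 0.354 0.354 0.354 0.187]
 [0.357 0.355 0.357 0.358 0.357 0.355 0.357 0.355 0.179]
 [0.358 0.358 0.357 0.358 0.176 0.358 0.358 0.358 0.176]
 [0.36  0.36  0.361 0.359 0.179 0.359 0.359 0.36  0.177]
 [0.36  0.36  0.361 0.362 0.179 0.362 0.363 0.361 0.178]
 [0.363 0.363 0.364 0.363 0.181 0.363 0.362 0.364 0.179]]
[ 0.5754873  -0.14041082  0.18987248]
[ 0.5754873  -0.14041082  0.18987248]
[ 0.5754873  -0.14041082  0.18987248]
```

View pics/w3.png

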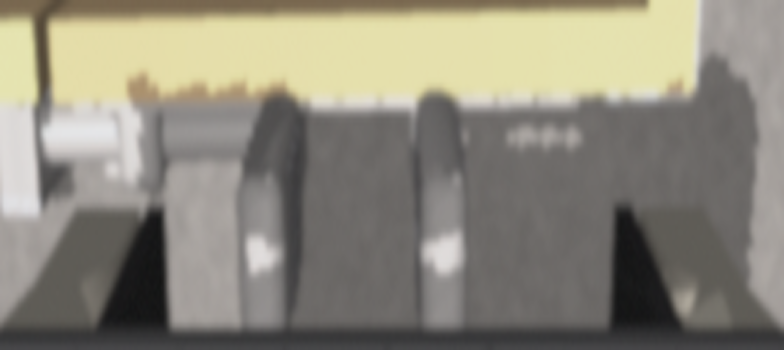

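>>> play_rows:
  targets:
    - [0, 0, 0, -0.001, 0, -0.02, 1]
    - [0, 0, 0, 0, 0, -0.015, 1]
    - [0, 0, 0, 0, 0, 0, 1]

```text
t: 3.42
eef_pos: [0.5752, -0.14, 0.1552]
ee_rot: [-3.138, -0.005, -0.241]
force: [-0.1, -0.6, 1.1]
width: 0.0878
```

Close: grasp point at 163 mm, tips at 144 mm; a little lower, then squeeze.

>>> play_rows:
  targets:
    - [0, 0, 0, -0.001, 0, -0.004, 1]
    - [0, 0, 0, 0, 0, 0, 0.6]
    - [0, 0, 0, 0, 0, 0, 0.3]
    - [0, 0, 0, 0, 0, 0, 0.3]
    - [0, 0, 0, 0, 0, 0, 0.3]
    - [0, 0, 0, 0, 0, 0, 0.3]

```text
t: 4.18
eef_pos: [0.5756, -0.139, 0.1525]
ee_rot: [-3.136, -0.008, -0.24]
force: [0.9, 4.1, -0.0]
width: 0.0432
```

>>> play_rows:
  targets:
    - [0, 0, 0, 0, 0, 0, 0.2]
    - [0, 0, 0, 0, 0, 0, 0.2]
    - [0, 0, 0, 0, 0, 0, 0.2]
    - [0, 0, 0, 0, 0, 0, 0.2]

```text
t: 4.68
eef_pos: [0.5749, -0.1417, 0.1524]
ee_rot: [-3.141, -0.007, -0.239]
force: [-0.5, 1.1, -0.7]
width: 0.0293
```

```bash
python3 - <<'E'
from h import *
im,d=grab_frame("wrist");cv2.imwrite("pics/w4.png",cv2.resize(im[190:260,100:380],None,fx=2.8,fy=5,interpolation=2))
E
```

```text
(no output)
```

View pics/w4.png

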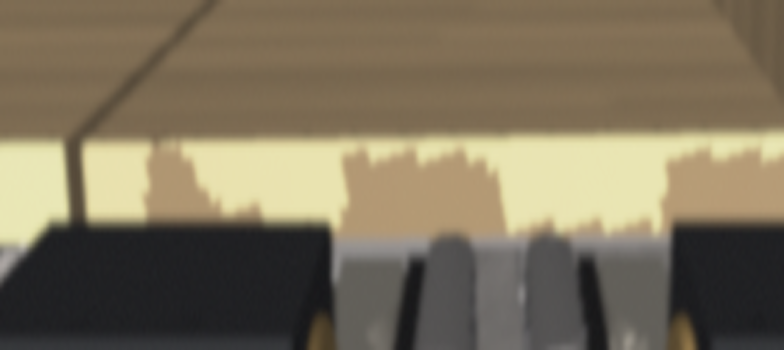

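>>> play_rows:
  targets:
    - [0, 0, 0, 0, 0, 0, 1]
    - [0, 0, 0, 0, 0, 0, 1]
    - [0, 0, 0, 0, 0, 0, 1]
    - [0, 0, 0, 0, 0, 0, 1]
    - [0, 0, 0, 0, 0, 0, 1]
    - [0, 0, 0, 0, 0, 0.03, 1]
    - [0, 0, 0, 0, 0, 0.03, 1]
    - [0, 0, 0, 0, 0, 0, 1]

```text
t: 5.72
eef_pos: [0.5743, -0.1426, 0.2139]
ee_rot: [3.141, -0.006, -0.24]
force: [-0.7, -0.9, -0.6]
width: 0.0876
```

>>> play_rows:
  targets:
    - [0, 0, 0, 0.013, 0.052, 0, 1]
    - [0, 0, 0, 0.013, 0.052, 0, 1]
    - [0, 0, 0, 0.0125, 0.05, -0.01, 1]
    - [0, 0, 0, 0, 0, -0.012, 1]
    - [0, 0, 0, 0, 0, 0, 1]

```text
t: 6.35
eef_pos: [0.6121, 0.015, 0.1887]
ee_rot: [3.14, -0.003, -0.242]
force: [-0.1, -0.3, 0.1]
width: 0.0877
```

```bash
python3 - <<'E'
from h import *
s=get_state();print(s["eef_pos"],s["ee_rot"],s["force"],s["q"].round(2))
im,d=grab_frame("wrist");cv2.imwrite("pics/w5.png",cv2.resize(im[170:270,140:420],None,fx=2.8,fy=5,interpolation=2));cv2.imwrite("pics/w5f.png",im)
E
```

```text
[0.61210786 0.01503555 0.18874165] [ 3.13983497 -0.00331227 -0.24238359] [-0.08407312 -0.26284708  0.13740865] [ 0.35  0.29 -0.2   0.   -1.07  0.98]
```

View pics/w5.png

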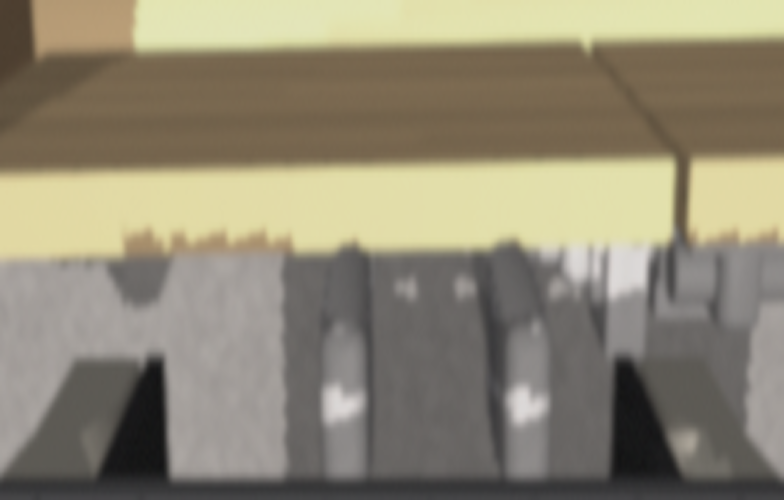

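View pics/w5f.png

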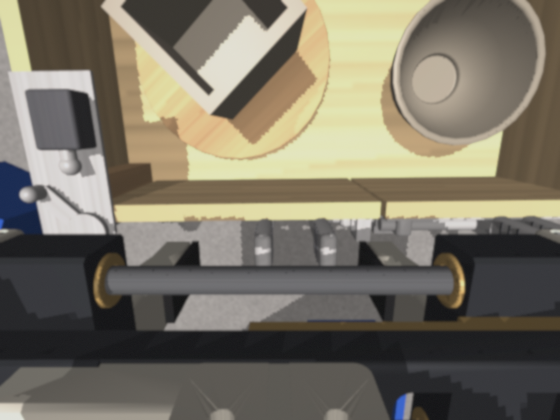

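>>> play_rows:
  targets:
    - [0, 0, 0, 0, -0.001, -0.02, 1]
    - [0, 0, 0, 0, 0, -0.015, 1]
    - [0, 0, 0, 0, 0, -0.003, 1]
    - [0, 0, 0, 0, 0, 0, 1]
  grip_force: 40

```text
t: 6.9
eef_pos: [0.6131, 0.0107, 0.1522]
ee_rot: [3.141, -0.007, -0.246]
force: [0.7, -0.0, -0.1]
width: 0.0872
```

>>> play_rows:
  targets:
    - [0, 0, 0.005, 0, 0.002, 0, 0.7]
    - [0, 0, 0, 0, 0, 0, 0.4]
    - [0, 0, 0, 0, 0, 0, 0.2]
    - [0, 0, 0, 0, 0, 0, 0.2]
    - [0, 0, 0, 0, 0, 0, 0.2]
    - [0, 0, 0, 0, 0, 0, 0.2]
    - [0, 0, 0, 0, 0, 0, 0.2]
    - [0, 0, 0, 0, 0, 0, 0.2]
    - [0, 0, 0, 0, 0, 0, 0.2]

```text
t: 8.02
eef_pos: [0.6131, 0.0134, 0.1535]
ee_rot: [3.141, -0.008, -0.239]
force: [-0.7, 0.2, -1.0]
width: 0.0308
```

```bash
cat > arc.py <<'E'
from h import *
import sys
from scipy.spatial.transform import Rotation as R
def plan(d,n):
    H=np.array([.6479,.1397]);r0=np.array([-.0348,-.1263])
    s=get_state();p=s["eef_pos"][:2]-H;th=-(np.arctan2(p[1],p[0])-np.arctan2(r0[1],r0[0]));th=(th+np.pi)%(2*np.pi)-np.pi
    print("theta pos",th.round(3),"r",np.linalg.norm(p).round(4),"theta yaw",(-.239-s["ee_rot"][2]).round(3),"z",s["eef_pos"][2].round(4),"rot",s["ee_rot"].round(3),"F",s["force"].round(1),"q",s["q"].round(2),"w",s["width"])
    c=s["eef_pos"][:2]
    for i in range(n):
        a=th+d*(i+1);t=H+R.from_euler("z",-a).as_matrix()[:2,:2]@r0;print(a.round(3),(t-c).round(4));c=t
plan(float(sys.argv[1]),int(sys.argv[2]))
E
python3 arc.py .07 7
```

```text
theta pos -0.0 r 0.131 theta yaw 0.0 z 0.1535 rot [ 3.141 -0.008 -0.239] F [-0.7  0.2 -1. ] q [ 0.34  0.32 -0.25  0.01 -0.99  0.99] w 0.03080360460600627
0.07 [-0.0087  0.0028]
0.14 [-0.0085  0.0033]
0.21 [-0.0083  0.0039]
0.28 [-0.008   0.0045]
0.35 [-0.0077  0.0051]
0.42 [-0.0073  0.0056]
0.49 [-0.0069  0.0061]
```

>>> play_rows:
  targets:
    - [0, 0, -0.07, -0.0087, 0.0028, 0, 0.2]
    - [0, 0, -0.07, -0.0085, 0.0033, 0, 0.2]
    - [0, 0, -0.07, -0.0083, 0.0039, 0, 0.2]
    - [0, 0, -0.07, -0.008, 0.0045, 0, 0.2]

```text
t: 8.52
eef_pos: [0.5788, 0.0275, 0.1535]
ee_rot: [3.141, -0.007, -0.528]
force: [-0.1, 1.9, -0.0]
width: 0.0309
```

```bash
python3 arc.py .08 8; python3 - <<'E'
from h import *
im,d=grab_frame("scene");cv2.imwrite("pics/sc6.png",cv2.resize(im[130:290,170:380],None,fx=3.6,fy=3.6,interpolation=2))
E
```

```text
theta pos 0.283 r 0.1318 theta yaw 0.289 z 0.1535 rot [ 3.141 -0.007 -0.528] F [-0.1  1.9 -0. ] q [ 0.39  0.27 -0.33  0.01 -0.97  0.65] w 0.03087160859614469
0.363 [-0.0083  0.0065]
0.443 [-0.0082  0.0065]
0.523 [-0.0077  0.0072]
0.603 [-0.0071  0.0077]
0.683 [-0.0064  0.0083]
0.763 [-0.0057  0.0088]
0.843 [-0.005   0.0092]
0.923 [-0.0043  0.0096]
```

View pics/sc6.png

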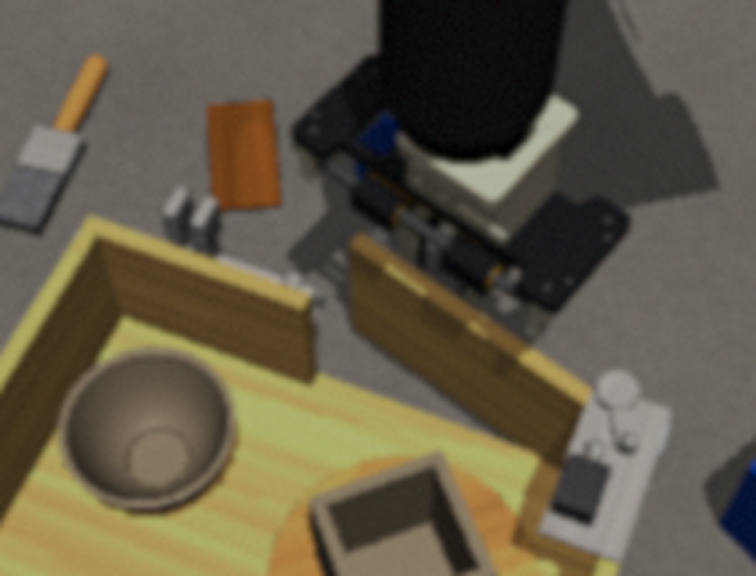

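The gate has swung out about 0.29 rad, held by the lugs; its free end is at crop pixel (355,245), clear of the panel.

>>> play_rows:
  targets:
    - [0, 0, -0.08, -0.0083, 0.0065, 0, 0.2]
    - [0, 0, -0.08, -0.0082, 0.0065, 0, 0.2]
    - [0, 0, -0.08, -0.0077, 0.0072, 0, 0.2]
    - [0, 0, -0.08, -0.0071, 0.0077, 0, 0.2]
    - [0, 0, -0.08, -0.0064, 0.0083, 0, 0.2]
    - [0, 0, -0.08, -0.0057, 0.0088, 0, 0.2]

```text
t: 9.32
eef_pos: [0.5341, 0.0711, 0.1535]
ee_rot: [3.139, -0.009, -1.021]
force: [-0.4, 0.9, 0.5]
width: 0.031
```

```bash
python3 arc.py .08 11
```

```text
theta pos 0.759 r 0.1329 theta yaw 0.782 z 0.1535 rot [ 3.139 -0.009 -1.021] F [-0.4  0.9  0.5] q [ 0.5   0.21 -0.41  0.01 -0.95  0.04] w 0.030953161997209416
0.839 [-0.0035  0.0101]
0.919 [-0.0043  0.0096]
0.999 [-0.0035  0.0099]
1.079 [-0.0027  0.0101]
1.159 [-0.0019  0.0103]
1.239 [-0.0011  0.0104]
1.319 [-0.0002  0.0105]
1.399 [0.0006 0.0105]
1.479 [0.0014 0.0104]
1.559 [0.0023 0.0102]
1.639 [0.0031 0.01  ]
```

>>> play_rows:
  targets:
    - [0, 0, -0.07, -0.0037, 0.0101, 0, 0.2]
    - [0, 0, -0.08, -0.0043, 0.0096, 0, 0.2]
    - [0, 0, -0.08, -0.0035, 0.0099, 0, 0.2]
    - [0, 0, -0.08, -0.0027, 0.0101, 0, 0.2]
    - [0, 0, -0.08, -0.0019, 0.0103, 0, 0.2]

```text
t: 9.95
eef_pos: [0.5158, 0.1212, 0.1536]
ee_rot: [3.137, -0.008, -1.421]
force: [0.6, -0.1, -2.3]
width: 0.0308
```

```bash
python3 arc.py .08 7; python3 - <<'E'
from h import *
im,d=grab_frame("scene");cv2.imwrite("pics/sc7.png",cv2.resize(im[110:290,170:400],None,fx=3.3,fy=3.3,interpolation=2))
E
```

```text
theta pos 1.163 r 0.1333 theta yaw 1.182 z 0.1536 rot [ 3.137 -0.008 -1.421] F [ 0.6 -0.1 -2.3] q [ 0.61  0.2  -0.42  0.01 -0.96 -0.46] w 0.030840751907377097
1.243 [0.0013 0.0108]
1.323 [-0.0002  0.0105]
1.403 [0.0006 0.0105]
1.483 [0.0015 0.0104]
1.563 [0.0023 0.0102]
1.643 [0.0031 0.01  ]
1.723 [0.0039 0.0097]
```

View pics/sc7.png

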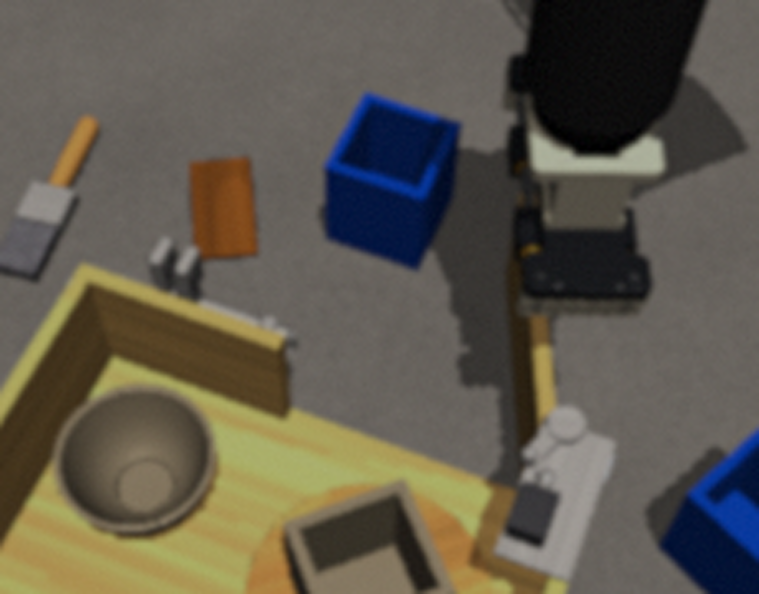

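>>> play_rows:
  targets:
    - [0, 0, -0.077, -0.0008, 0.0106, 0, 0.2]
    - [0, 0, -0.077, -0.0001, 0.0105, 0, 0.2]
    - [0, 0, -0.077, 0.0006, 0.0105, 0, 0.2]
    - [0, 0, -0.077, 0.0015, 0.0104, 0, 0.2]
    - [0, 0, -0.077, 0.0023, 0.0102, 0, 0.2]
    - [0, 0, -0.077, 0.0031, 0.01, 0, 0.2]
    - [0, 0, 0, 0, 0, 0, 0.2]

```text
t: 10.88
eef_pos: [0.5217, 0.1827, 0.1536]
ee_rot: [3.135, -0.01, -1.895]
force: [-3.0, -1.5, 1.0]
width: 0.0309
```

```bash
python3 arc.py .08 2; python3 - <<'E'
from h import *
im,d=grab_frame("scene");cv2.imwrite("pics/sc8.png",cv2.resize(im[110:290,170:400],None,fx=3.3,fy=3.3,interpolation=2));cv2.imwrite("pics/sc8f.png",im)
im,d=grab_frame("side");cv2.imwrite("pics/sd8.png",im)
E
```

```text
theta pos 1.631 r 0.1333 theta yaw 1.656 z 0.1536 rot [ 3.135 -0.01  -1.895] F [-3.  -1.5  1. ] q [ 0.69  0.24 -0.37 -0.   -0.98 -1.02] w 0.03094634835632053
1.711 [0.006 0.009]
1.791 [0.0045 0.0094]
```

View pics/sc8.png

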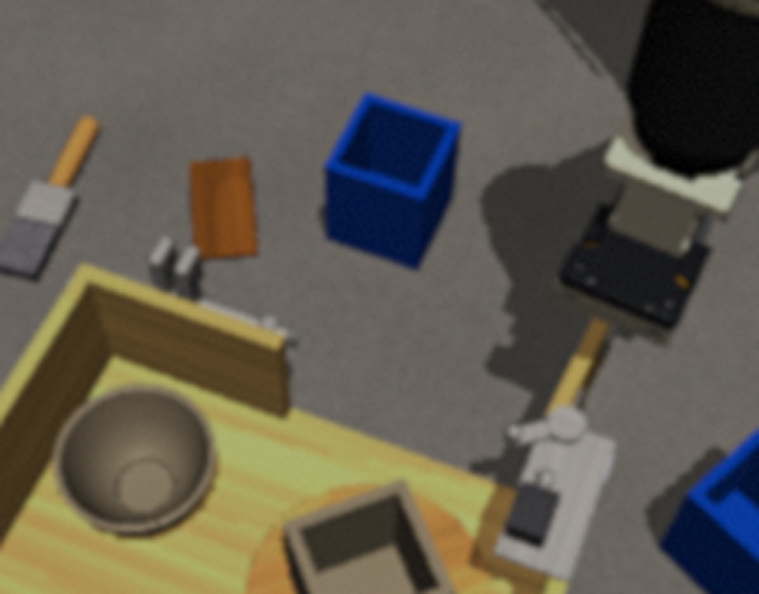

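View pics/sd8.png

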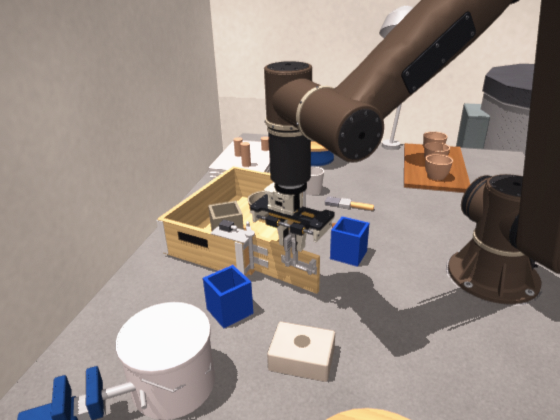

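```bash
python3 - <<'E'
from h import *
f=lambda x,y:ray("scene",170+x/3.3,110+y/3.3,.13)
a=f(562,400);b=f(600,326);print(a,b)
r1=f(88,273);r2=f(284,341)   # panel top, front... 
g=np.arctan2(*(b-a)[[1,0]]);w=np.arctan2(*(r1-r2)[[1,0]])
print(g,w,(w-g)%(2*np.pi))
im=cv2.imread("pics/sd8.png")[200:300,220:340];cv2.imwrite("pics/sd8c.png",cv2.resize(im,None,fx=6,fy=6,interpolation=2))
E
```

```text
[0.62225408 0.1369962  0.13      ] [0.55869621 0.1590105  0.13      ]
2.808158681836138 -1.788727989016377 1.6862986363270718
```

View pics/sd8c.png

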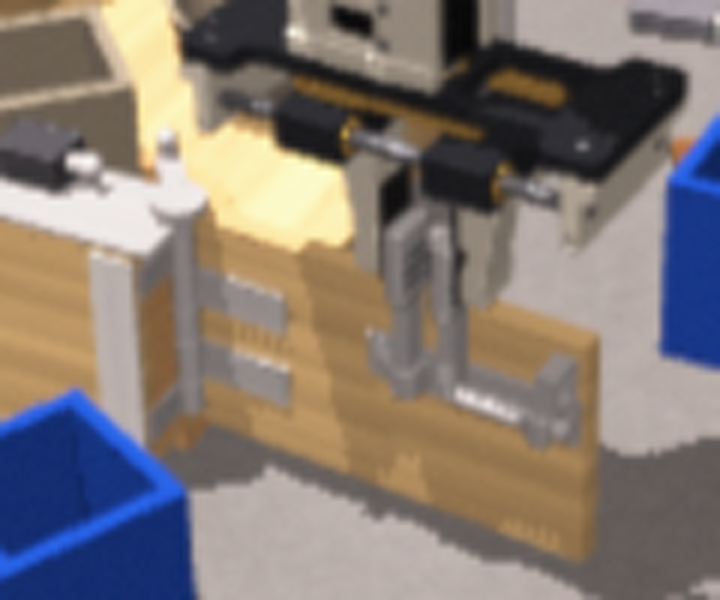

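>>> play_rows:
  targets:
    - [0, 0, 0, 0, 0, 0, 0.2]
    - [0, 0, 0, 0, 0, 0, 0.2]
    - [0, 0, 0, 0, 0, 0, 0.2]

```text
t: 11.35
eef_pos: [0.5214, 0.1819, 0.1536]
ee_rot: [3.136, -0.009, -1.891]
force: [-2.6, -0.5, 0.6]
width: 0.0309
```

```bash
python3 arc.py .01 1; python3 - <<'E'
from station import *
print(job_done())
E
```

```text
theta pos 1.624 r 0.1333 theta yaw 1.652 z 0.1536 rot [ 3.136 -0.009 -1.891] F [-2.6 -0.5  0.6] q [ 0.69  0.24 -0.37 -0.   -0.98 -1.01] w 0.030923568502169624
1.634 [0.0026 0.0005]
the job is handed in; nothing more can be done
None
```

The gate is open a little past square and was still held by the gripper when I handed the job in at about 11.4 s.

- **Bolt:** I squeezed its two lugs fully together (measured 29 mm over both, 30 mm expected). In the wrist view it was clear of the gate. I then released it.
- **Catch:** I squeezed its lugs to a measured 31 mm (32 mm expected) with a 40 N grip. Still holding them, I swung the gate past the check.
- **Gate angle:** The estimates were 1.62 rad from the tool position, 1.65 from the tool yaw and 1.69 from the scene camera. They differ by up to 0.06 rad, but all lie between square (1.57) and the stop (1.75). The reading held steady over a short wait before hand-in.
- **Forces and surroundings:** The force readings I took stayed below about 5 N. The pots in the crate and the things on the table looked unmoved in the last pictures.
- **Measurement disagreement:** The wrist camera placed the lugs about 4 mm off from the two fixed cameras. I re-centred on the lugs in the wrist view before each descent.

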